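# Find the full soap tin and set it in the warmer

## Robot

A 7-joint arm with a two-finger parallel gripper is mounted at the origin on the work surface. World frame = base frame: x ahead of the robot, y to its left, z up, the work surface at z = 0. Lengths are in m, angles in rad, forces in N, time in s.
With the tool pointing down it reaches from about 0.4 to 0.9 m from the base axis. Payload 5.5 kg.
Tool frame: the origin (TCP) lies midway between the tips of the shut fingers; the grasp point (between the pads) lies 19 mm behind it (manip.grip_depth is the distance from the TCP to the grasp point, in m); z points along the fingers, x is the direction in which the jaws open and shut, and the axes are right-handed (so a half turn about z gives the same grasp; the last joint's range is limited). The gripper opens to 92 mm and grips with 3 to 60 N. Pads are 19 mm wide; open, the fingers measure 130 mm over their backs; the gripper's body (75 mm by 190 mm) begins 47 mm behind the grasp point.
Start: joints at [-0.883, 0.501, -0.427, 1.55, 0.221, 1.138, -0.21], TCP at [0.268, 0.592, 0.227] pointing down, gripper open.
Joint ranges: [-2.88, 2.88], [-0.31, 2.03], [-1.54, 1.56], [0.2, 2.42], [-1.41, 4.55], [0.19, 2.02], [-2.57, 2.57]. Speed limits (rad/s): [2.57, 2.57, 3.14, 3.14, 3.14, 3.14, 3.14].

## Interface

Orientations are given as a unit quaternion [x, y, z, w].
In Python, from bench import manip, effector, viewer gives the robot as it stands. Calls block until the motion is done:
- manip.move_pose(position, orientation): joint-space move of the TCP to a pose.
- manip.servo_line(position, ori=None, vel=0.15): straight line of the TCP; ori=None keeps the orientation; vel is the mean speed in m/s.
- manip.movej(angles): joint-space move.
- effector.open_jaws() and effector.close(f_grip=None): open the fingers fully, or close them until they stop; f_grip is the grip in N (None keeps the last).
- manip.sleep(seconds).
- manip.solve_ik(position, orientation): joint angles nearest the present ones, or None.
- viewer.get_image(name): name is "scene" or "top" or "wrist"; returns the picture (420x560x3 uint8, red, green, blue); there is no depth.
- viewer.get_calibration(name): a dict with "vfov" (degrees; the focal length in pixels is half the picture's height over the tangent of half this angle, whatever the lens; pixels are square), "cx", "cy" (the principal point, pixels), "dist_coeffs" ([k1, k2, p1, p2, k3] as OpenCV has them; the pictures are not rectified), "eye" and "attitude" of the camera in the world. Camera axes: x right, y down, z forward; pixel columns grow to the right and rows downward; lengths in m; the calibration is good to about 2 mm. A picture is of the moment at which its call begins: read the wrist's pose just before it. get_calibration takes no time and is no camera call; for the wrist camera it gives the pose at the moment of the call.
A pose or a line that the arm cannot do raises manip.PlanningError and nothing moves.
- manip.hand_in(): hands the job in, once; it reports no verdict.
Readings, each from a call of its own:
- manip.current_clock(): time.
- manip.current_q(): joint angles.
- manip.current_joint_velocities(): joint speeds.
- manip.current_tau(): joint torques, N m.
- manip.current_tool_pos(): TCP position.
- manip.current_tcp_rot(): TCP orientation.
- manip.current_force(): force on the tool from outside, world axes, zero at the start.
- manip.current_wrist_torque(): the same for the moment, N m.
- manip.current_finger_gap(): finger opening in m.
Only numpy, scipy, OpenCV 4.12 (cv2) and the standard library are available. Lean on these libraries where they do the work, as an engineer would, in place of code of your own. Each camera call takes 0.05 s, during which the arm holds its last target. There are 200 camera calls.

## Task

Four identical closed tins stand in the wooden rack and only one still has its block of soap base inside: find it by its weight and stand it upright on the seat of the warmer between the two tall cheeks, putting it down on the table on the way to change grip, because the rack leaves only its narrow edges free and the warmer only its broad faces. Leave the three empty tins standing in the rack pockets, set everything down gently without dropping or tipping any tin, and leave the other things on the table where they are.

Things in the scene. Friction and masses are not known exactly. Their poses are not given: they have to be found in the camera images.
- tin_1: one of four identical closed tins of plain steel with flat lids, upright; 64 mm (its x) x 44 mm (its y) x 120 mm high (z up). Origin at the centre of its underside. The lids do not open. An empty tin weighs about 0.13 kg; the one with a soap block inside weighs 0.30 to 0.39 kg; nothing outside shows which it is
- tin_2: one of four identical closed tins of plain steel with flat lids, upright; 64 mm (its x) x 44 mm (its y) x 120 mm high (z up). Origin at the centre of its underside. The lids do not open. An empty tin weighs about 0.13 kg; the one with a soap block inside weighs 0.30 to 0.39 kg; nothing outside shows which it is
- tin_3: one of four identical closed tins of plain steel with flat lids, upright; 64 mm (its x) x 44 mm (its y) x 120 mm high (z up). Origin at the centre of its underside. The lids do not open. An empty tin weighs about 0.13 kg; the one with a soap block inside weighs 0.30 to 0.39 kg; nothing outside shows which it is
- tin_4: one of four identical closed tins of plain steel with flat lids, upright; 64 mm (its x) x 44 mm (its y) x 120 mm high (z up). Origin at the centre of its underside. The lids do not open. An empty tin weighs about 0.13 kg; the one with a soap block inside weighs 0.30 to 0.39 kg; nothing outside shows which it is
- rack: fixed wooden rack, 84 (x) x 220 (y) mm, holding the tins in a row along y; origin at its underside's centre. Floor 8 mm above the table; pockets at y = -81, -27, 27, 81 mm; dividers 4 mm thick, 52 mm high, 3 mm from each tin; lips on the long sides 18 mm high. Tins stand 10 mm apart with their y along the rack's y: no room for fingers between them, only their narrow edges (along x) are free
- warmer: fixed grey-green warmer: base 110 (x) x 124 (y) x 20 mm with two upright cheeks, 70 mm long in x, 22 mm thick, inner faces 76 mm apart at y = +-38 mm, tops 142 mm above the table (2 mm above a seated tin). Lips at x = +-27 mm rise 12 mm above the seat. Origin at its underside's centre
- seat (a point): centre of the warmer's seat, 20 mm above the table, where the tin's underside rests; axes as the warmer's. The tin's 64 mm width lies along y (either way round), 6 mm from each cheek: no room there for fingers; its broad faces are open to +-x
- bottle: bystander: clear plastic bottle with green cap, 66 mm across, 190 mm high; origin at the underside's centre
- cap: bystander: loose green screw cap, 36 mm across, 14 mm high, lying in front; origin at the underside's centre
- spoon: bystander: steel spoon lying flat in front, 170 mm long, x axis along it
- mug: bystander: white mug, 76 mm across, 85 mm high, at the left; origin at the underside's centre
- mould: bystander: grey block-shaped soap mould, 90 x 70 x 30 mm, at the right; origin at the underside's centre
Not all that is in view belongs to the job. Of the things that look like the warmer, the smaller one is meant.

How it is judged:
On the way:
1. a tin has been stood on the table and let go, to change grip (((height (world z) of tin_1 below 0.004 m and angle between tin_1's own z axis and vertical below 0.1 rad and contact force between the fingers and tin_1 below 0.1 N) or (height (world z) of tin_2 below 0.004 m and angle between tin_2's own z axis and vertical below 0.1 rad and contact force between the fingers and tin_2 below 0.1 N) or (height (world z) of tin_3 below 0.004 m and angle between tin_3's own z axis and vertical below 0.1 rad and contact force between the fingers and tin_3 below 0.1 N) or (height (world z) of tin_4 below 0.004 m and angle between tin_4's own z axis and vertical below 0.1 rad and contact force between the fingers and tin_4 below 0.1 N))), for 0.1 s.
At the end, for the whole second after the job is handed in: Full tin (pressing with over 2.2 N) on the warmer seat, within 12 mm sideways and 4 mm in height; the three empty tins in the rack, within 15 mm of its x centre line, 108 mm along y, 4 mm of its floor; all upright within 0.08 rad, slower than 0.02 m/s (((x of tin_1 in the frame of seat between -0.012 and 0.012 m and y of tin_1 in the frame of seat between -0.012 and 0.012 m and z of tin_1 in the frame of seat between -0.004 and 0.004 m and contact force between tin_1 and warmer above 2.2 N) or (x of tin_2 in the frame of seat between -0.012 and 0.012 m and y of tin_2 in the frame of seat between -0.012 and 0.012 m and z of tin_2 in the frame of seat between -0.004 and 0.004 m and contact force between tin_2 and warmer above 2.2 N) or (x of tin_3 in the frame of seat between -0.012 and 0.012 m and y of tin_3 in the frame of seat between -0.012 and 0.012 m and z of tin_3 in the frame of seat between -0.004 and 0.004 m and contact force between tin_3 and warmer above 2.2 N) or (x of tin_4 in the frame of seat between -0.012 and 0.012 m and y of tin_4 in the frame of seat between -0.012 and 0.012 m and z of tin_4 in the frame of seat between -0.004 and 0.004 m and contact force between tin_4 and warmer above 2.2 N)) and ((x of tin_1 in the frame of rack between -0.015 and 0.015 m and y of tin_1 in the frame of rack between -0.108 and 0.108 m and z of tin_1 in the frame of rack between 0.004 and 0.012 m) or (x of tin_1 in the frame of seat between -0.012 and 0.012 m and y of tin_1 in the frame of seat between -0.012 and 0.012 m and z of tin_1 in the frame of seat between -0.004 and 0.004 m and contact force between tin_1 and warmer above 2.2 N)) and ((x of tin_2 in the frame of rack between -0.015 and 0.015 m and y of tin_2 in the frame of rack between -0.108 and 0.108 m and z of tin_2 in the frame of rack between 0.004 and 0.012 m) or (x of tin_2 in the frame of seat between -0.012 and 0.012 m and y of tin_2 in the frame of seat between -0.012 and 0.012 m and z of tin_2 in the frame of seat between -0.004 and 0.004 m and contact force between tin_2 and warmer above 2.2 N)) and ((x of tin_3 in the frame of rack between -0.015 and 0.015 m and y of tin_3 in the frame of rack between -0.108 and 0.108 m and z of tin_3 in the frame of rack between 0.004 and 0.012 m) or (x of tin_3 in the frame of seat between -0.012 and 0.012 m and y of tin_3 in the frame of seat between -0.012 and 0.012 m and z of tin_3 in the frame of seat between -0.004 and 0.004 m and contact force between tin_3 and warmer above 2.2 N)) and ((x of tin_4 in the frame of rack between -0.015 and 0.015 m and y of tin_4 in the frame of rack between -0.108 and 0.108 m and z of tin_4 in the frame of rack between 0.004 and 0.012 m) or (x of tin_4 in the frame of seat between -0.012 and 0.012 m and y of tin_4 in the frame of seat between -0.012 and 0.012 m and z of tin_4 in the frame of seat between -0.004 and 0.004 m and contact force between tin_4 and warmer above 2.2 N)) and angle between each of tin_1, tin_2, tin_3, tin_4's own z axis and vertical below 0.08 rad and linear speed of each of tin_1, tin_2, tin_3, tin_4 below 0.02 m/s); the robot touches nothing.
It fails at once if a tin was tipped over (more than 0.6 rad) (angle between any of tin_1, tin_2, tin_3, tin_4's own z axis and vertical above 0.6 rad).
It fails at once if a tin was dropped (moving faster than 0.45 m/s out of the fingers: about a 10 mm fall) ((linear speed of tin_1 above 0.45 m/s and contact force between the fingers and tin_1 below 0.1 N) or (linear speed of tin_2 above 0.45 m/s and contact force between the fingers and tin_2 below 0.1 N) or (linear speed of tin_3 above 0.45 m/s and contact force between the fingers and tin_3 below 0.1 N) or (linear speed of tin_4 above 0.45 m/s and contact force between the fingers and tin_4 below 0.1 N)).
It fails at once if another listed thing was moved by more than 30 mm (distance of any of bottle, cap, spoon, mug, mould from where it was at the start of the episode above 0.03 m).
It also fails if it takes over 72 s, if anything falls off the work surface, if the arm or the gripper's body presses on something with over 40 N, if the wrist force passes 120 N, or if a joint passes its speed limit or range.

## Working session

There is one attempt and no reset: what is moved stays moved. The work goes in short steps, each a Python script; the robot and the scene stay as the last script left them, time stands still between calls to the robot, and variables do not carry over. Pictures are saved under pics/ and viewed, about 8 in all and at most 12, crops included, and the job is handed in when it is done.

```bash
ls; mkdir -p pics; python3 - <<'E'
from bench import manip, effector, viewer
import cv2
for n in("scene","top"):
    print(n,viewer.get_calibration(n)); cv2.imwrite(f"pics/{n}0.png",viewer.get_image(n)[:,:,::-1])
print(viewer.get_calibration("wrist"),manip.current_tcp_rot(),manip.current_tool_pos(),manip.current_clock())
E
```

```text
pics
scene {'vfov': 51.498804764511036, 'cx': 276.6966641699398, 'cy': 211.00050763977904, 'dist_coeffs': array([-0.12556308,  0.        ,  0.        ,  0.        ,  0.        ]), 'eye': array([1.41541665, 0.36943788, 1.13325726]), 'attitude': array([ 0.51164951,  0.78119141, -0.29702715, -0.19932293])}
top {'vfov': 51.96597776351758, 'cx': 276.573868752258, 'cy': 217.18644187738127, 'dist_coeffs': array([-0.00512615,  0.        ,  0.        ,  0.        ,  0.        ]), 'eye': array([ 0.35403604, -0.01837272,  1.26519846]), 'attitude': array([ 0.71026872, -0.70087097,  0.04021948, -0.05177473])}
{'vfov': 67.26284000849986, 'cx': 278.4118556842767, 'cy': 210.67949255291995, 'dist_coeffs': array([-0.04833755,  0.        ,  0.        ,  0.        ,  0.        ]), 'eye': array([0.20462531, 0.61914314, 0.38450951]), 'attitude': array([0.83285379, 0.53777237, 0.06971471, 0.11088418])} [ 8.40258208e-01  5.42185740e-01 -7.58645016e-04  4.37045829e-04] [0.26764467 0.59165203 0.22578505] 0.1
```

View pics/scene0.png

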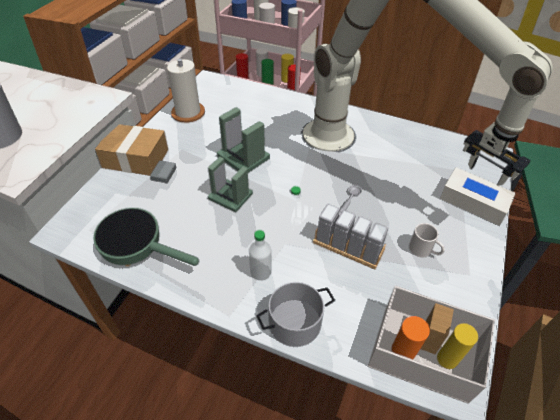

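View pics/top0.png

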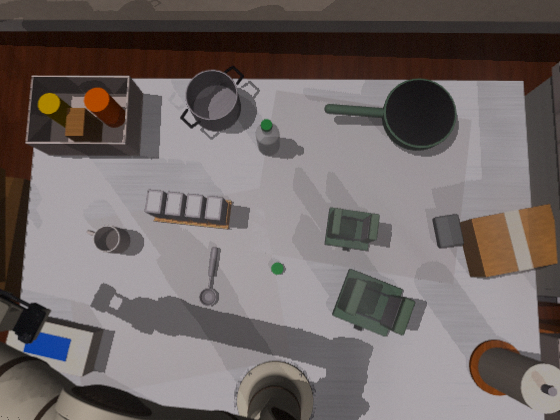

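Top view: the rack with four tins is at about (190,208). Two things look like the warmer: A at (352,229) and B at (373,303). A is clearly smaller at a similar depth, so it fits "the smaller one is meant". I'll confirm this in a crop and get coarse positions.

```bash
cat > h.py <<'E'
import numpy as np, cv2
from scipy.spatial.transform import Rotation as R
from bench import manip, effector, viewer
def K(c): f=210/np.tan(np.radians(c["vfov"])/2); return np.array([[f,0,c["cx"]],[0,f,c["cy"]],[0,0,1]])
def ray(c,uv):
    p=cv2.undistortPoints(np.array(uv,float).reshape(-1,1,2),K(c),c["dist_coeffs"])[:,0]
    return R.from_quat(c["attitude"]).apply(np.c_[p,np.ones(len(p))])
def at_z(c,uv,z): d=ray(c,uv); return c["eye"]+d*((z-c["eye"][2])/d[:,2])[:,None]
def proj(c,P):
    Q=R.from_quat(c["attitude"]).inv(); r=Q.as_rotvec(); t=-Q.apply(c["eye"])
    return cv2.projectPoints(np.array(P,float).reshape(-1,1,3),r,t,K(c),c["dist_coeffs"])[0][:,0]
def tri(views): # [(c,uv)] -> point
    A=np.zeros((3,3));b=np.zeros(3)
    for c,uv in views:
        d=ray(c,[uv])[0];d/=np.linalg.norm(d);M=np.eye(3)-np.outer(d,d);A+=M;b+=M@c["eye"]
    return np.linalg.solve(A,b)
def down(a): # tool down, jaw axis (tool x) at angle a from world x
    return (R.from_euler("z",a)*R.from_quat([1,0,0,0])).as_quat()
def shot(n):
    c=viewer.get_calibration(n); return c,viewer.get_image(n)
E
python3 - <<'E'
from h import *
im=cv2.imread("pics/top0.png"); cv2.imwrite("pics/crop0.png",cv2.resize(im[180:345,135:425],None,fx=2.75,fy=2.75,interpolation=cv2.INTER_CUBIC))
c=viewer.get_calibration("top");s=viewer.get_calibration("scene")
print("tins",at_z(c,[[156,203],[175,205],[194,207],[214,209]],.128).round(3).tolist())
print("warm",at_z(c,[[352,229],[373,303]],.06).round(3).tolist())
for nm,uv,z in [("bottle",(266,125),.19),("cap",(278,268),.014),("spoon",(212,275),0),("mug",(106,240),.085)]: print(nm,at_z(c,[uv],z).round(3))
T=R.from_quat(manip.current_tcp_rot());w=viewer.get_calibration("wrist")
print("cam in tool",T.inv().apply(w["eye"]-manip.current_tool_pos()).round(3),(T.inv()*R.from_quat(w["attitude"])).as_matrix().round(3))
E
```

```text
tins [[0.537, 0.326, 0.128], [0.532, 0.274, 0.128], [0.528, 0.223, 0.128], [0.523, 0.169, 0.128]]
warm [[0.481, -0.209, 0.06], [0.278, -0.265, 0.06]]
bottle [[0.735 0.031 0.19 ]]
cap [[ 0.37  -0.003  0.014]]
spoon [[0.347 0.19  0.   ]]
mug [[0.439 0.472 0.085]]
cam in tool [-0.001 -0.069 -0.159] [[ 1.     0.001 -0.001]
 [-0.     0.966  0.26 ]
 [ 0.001 -0.26   0.966]]
```

View pics/crop0.png

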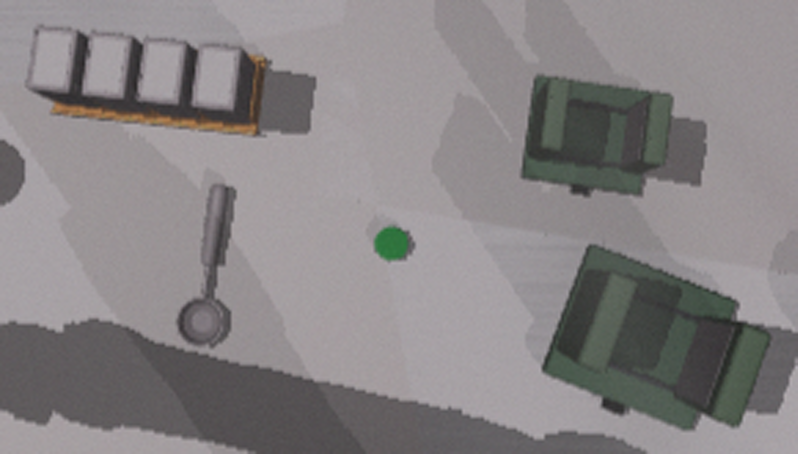

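The crop confirms warmer A (crop (595,130)) as the small one, with B (crop (655,340)) about 1.3 times larger. Next I'll take close wrist views of the rack and the warmer, two places each.

```bash
python3 - <<'E'
from h import *
import pickle
V={}
def go(n,p,a):
    manip.move_pose(p,down(a)); manip.sleep(.3); V[n]=shot("wrist")
a=-.09
for s in (a,a+np.pi): print(manip.solve_ik([.53,.25,.3],down(s)))
go("r1",[.48,.20,.28],a); go("r2",[.57,.20,.28],a)
go("w1",[.46,-.24,.28],a); go("w2",[.52,-.24,.28],a)
pickle.dump(V,open("V.pkl","wb"))
for n in "rw":
    m=np.hstack([V[n+k][1][:,80:480] for k in "12"]); cv2.imwrite(f"pics/{n}12.png",m[:,:,::-1])
print(manip.current_q(),manip.current_clock(),manip.current_force())
E
```

```text
[-0.38023917  0.29570936 -0.13279857  1.6383802   0.04124957  1.21024044
 -0.61189681]
[ 0.04374594  0.36349345 -0.6841397   1.62373283  0.23986206  1.24020734
  2.3648253 ]
[ 0.25243445  0.28129743  0.1642606   1.70631176 -0.04955687  1.15775835
  0.33937857] 5.6083 [ 0.11596632 -0.39850276  0.48602047]
```

View pics/r12.png

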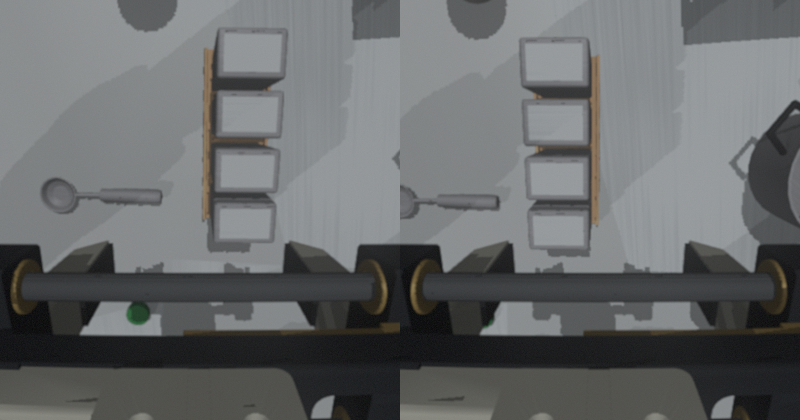

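View pics/w12.png

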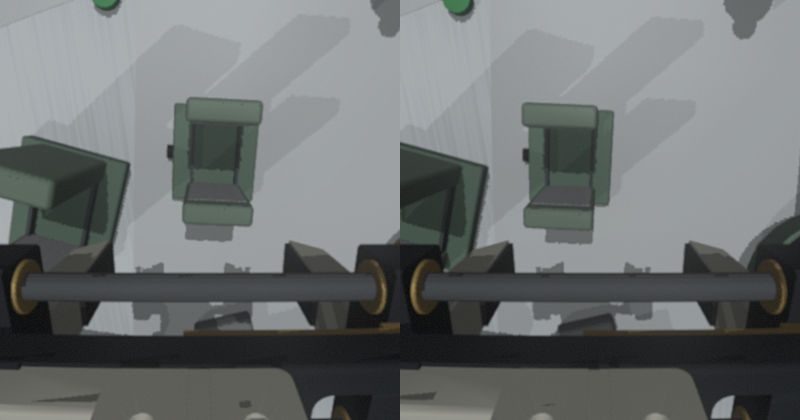

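Rack views: the four lids have centres at about (252,53), (249,114), (247,169), (245,221) in the first view. Warmer views: the cheek tops are at about (225,111) and (218,215). I'll triangulate these and check with an overlay.

```bash
python3 - <<'E'
from h import *
import pickle
V=pickle.load(open("V.pkl","rb"))
def T(n,u1,u2): return tri([(V[n+"1"][0],(u1[0]+80,u1[1])),(V[n+"2"][0],(u2[0]-400+80,u2[1]))])
tins=[T("r",*p) for p in [((252,53),(555.5,62)),((249.5,114),(556,122.5)),((247,169),(557.5,178.5)),((245.5,221),(559,227.5))]]
ch=[T("w",*p) for p in [((225,111),(560,116)),((218,215),(559,217.5))]]
print(np.round(tins,4),np.round(ch,4))
# at known heights, mean of the two views
def Z(n,us,z): return np.mean([at_z(V[n+k][0],np.array([u[i] for u in us],float)-([-80,0] if k=="1" else [320,0]),z) for i,k in enumerate("12")],0)
tz=Z("r",[((252,53),(555.5,62)),((249.5,114),(556,122.5)),((247,169),(557.5,178.5)),((245.5,221),(559,227.5))],.128)
cz=Z("w",[((225,111),(560,116)),((218,215),(559,217.5))],.142)
rc=tz.mean(0)[:2]; d=tz[0]-tz[3]; ryaw=np.arctan2(-d[0],d[1])
wc=cz.mean(0)[:2]; e=cz[0]-cz[1]; wyaw=np.arctan2(-e[0],e[1])
print(tz.round(4),cz.round(4),np.linalg.norm(d)/162e-3,np.linalg.norm(e)/98e-3,rc,ryaw,wc,wyaw)
pickle.dump((rc,ryaw,wc,wyaw),open("pose.pkl","wb"))
def box(c,im,ctr,yaw,ox,oy,sx,sy,z,col):
    P=[[ox+i*sx/2,oy+j*sy/2] for i,j in [(1,1),(1,-1),(-1,-1),(-1,1)]]
    A=np.array([[np.cos(yaw),-np.sin(yaw)],[np.sin(yaw),np.cos(yaw)]]); P=np.c_[np.array(P)@A.T+ctr,[z]*4]
    cv2.polylines(im,[(proj(c,P)*16).round().astype(int)],True,col,1,cv2.LINE_AA,4)
out=[]
top=(viewer.get_calibration("top"),cv2.imread("pics/top0.png")[:,:,::-1])
def draw(c,im):
    im=im.copy()
    for y in(-.081,-.027,.027,.081): box(c,im,rc,ryaw,0,y,.064,.044,.128,(255,0,0))
    box(c,im,rc,ryaw,0,0,.084,.22,.018,(0,0,255))
    for y in(-.049,.049): box(c,im,wc,wyaw,0,y,.07,.022,.142,(255,0,0))
    box(c,im,wc,wyaw,0,0,.11,.124,.02,(255,255,0)); return im
a=draw(*V["r1"])[10:260,250:400]; b=draw(*V["w1"])[70:260,220:370]; t=draw(*top)
f=lambda i,s:cv2.resize(i,s,interpolation=cv2.INTER_CUBIC)
o=np.hstack([f(a,(300,500)),np.vstack([f(b,(300,380)),np.zeros((120,300,3),np.uint8)]),np.vstack([f(t[180:240,140:240],(200,120)),f(t[195:260,320:390],(200,186)),np.zeros((194,200,3),np.uint8)])])
cv2.imwrite("pics/ov.png",o[:,:,::-1])
E
```

```text
[[0.5411 0.3294 0.1231]
 [0.5354 0.2751 0.1261]
 [0.5304 0.2219 0.1263]
 [0.5259 0.17   0.1281]] [[ 0.4918 -0.1608  0.1411]
 [ 0.4785 -0.258   0.1372]]
[[0.5409 0.3285 0.128 ]
 [0.5354 0.275  0.128 ]
 [0.5304 0.2222 0.128 ]
 [0.5259 0.17   0.128 ]] [[ 0.4918 -0.1608  0.142 ]
 [ 0.4788 -0.2566  0.142 ]] 0.9830208125281974 0.9868388946311005 [0.53316676 0.24891813] -0.09431279461170311 [ 0.48531275 -0.20870089] -0.13466470481103945
```

View pics/ov.png

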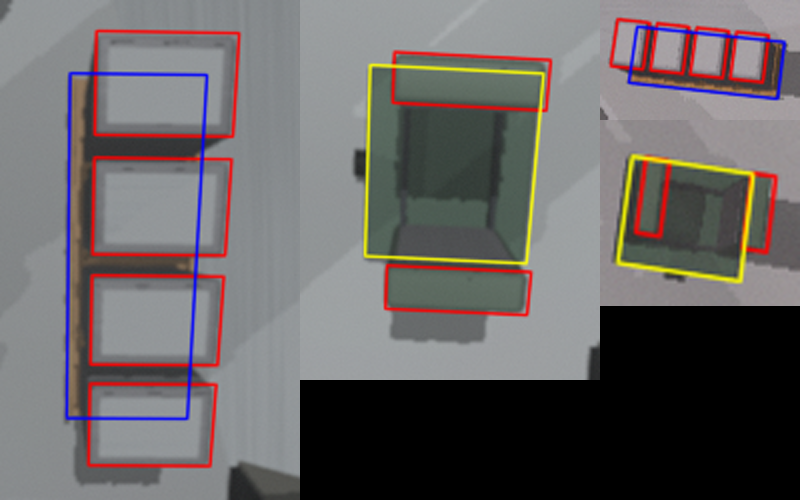

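The model outlines fit to within about 1 px in three views, and the triangulated heights (0.123–0.128 and 0.137–0.141) agree with the text. Next I'll weigh the tins.

```bash
cat >> h.py <<'E'
import pickle, os
if os.path.exists("pose.pkl"): rc,ryaw,wc,wyaw=pickle.load(open("pose.pkl","rb"))
def loc(c,yaw,x,y): return c+np.array([[np.cos(yaw),-np.sin(yaw)],[np.sin(yaw),np.cos(yaw)]])@[x,y]
def fz(): 
    manip.sleep(.2); return np.mean([(manip.current_force(),manip.sleep(.03))[0] for _ in range(6)],0)
E
python3 - <<'E'
from h import *
q=down(ryaw); G=.081
for y in (-.081,-.027,.027,.081):
    p=loc(rc,ryaw,0,y)
    manip.move_pose([*p,.20],q); manip.servo_line([*p,G],vel=.12)
    f0=fz(); effector.close(f_grip=25); f1=fz(); gap=manip.current_finger_gap()
    manip.servo_line([*p,G+.014],vel=.04); f2=fz()
    w=abs(f2[2]-f0[2]); print(y,"gap",round(gap,4),f0.round(2),f1.round(2),f2.round(2),"w",round(w,2),"clk",manip.current_clock(),flush=True)
    if w>2.2: print("FULL",y); break
    manip.servo_line([*p,G],vel=.03); effector.open_jaws(); manip.servo_line([*p,.20],vel=.15)
E
```

```text
-0.081 gap 0.064 [ 0.01 -0.08 -0.19] [-0.48  0.05 -0.51] [ 0.04  0.09 -1.22] w 1.03 clk 10.5417
-0.027 gap 0.064 [-0.19 -0.48 -0.24] [-0.41  0.24 -0.32] [ 0.06  0.01 -1.14] w 0.9 clk 16.5
0.027 gap 0.0638 [-0.17  0.04 -0.07] [-0.9   0.04  0.02] [-0.16 -0.06 -3.16] w 3.09 clk 22.4583
FULL 0.027
```

The full tin is at rack y = +27 mm: 3.09 N against about 1.0 N for the two before it. I'll carry it to the table.

```bash
python3 - <<'E'
from h import *
p=loc(rc,ryaw,0,.027); t=np.array([.53,.0]); q=down(ryaw)
for s in (1,-1): print(manip.solve_ik([*t,.2],down(ryaw+s*np.pi/2)))
manip.servo_line([*p,.235],vel=.12)
print("gap",manip.current_finger_gap(),fz().round(2))
manip.servo_line([*t,.235],vel=.2); manip.servo_line([*t,.083],vel=.12)
f0=fz(); z=.0765
while z>.068:
    manip.servo_line([*t,z],vel=.02); f=fz(); print(round(z,4),f[2].round(2))
    if f[2]-f0[2]>1.5: break
    z-=.0015
effector.open_jaws(); manip.sleep(.3); manip.servo_line([*t,.21],vel=.15)
c,im=shot("wrist"); cv2.imwrite("pics/tab.png",im[:,:,::-1]); pickle.dump(c,open("tab.pkl","wb"))
print(z,manip.current_clock())
E
```

```text
[ 0.27819335  0.31038874 -0.39242926  1.88000946  0.14129514  0.97810615
  1.29996073]
[-0.33012724  0.29403624  0.33313452  1.90060195 -0.11551222  0.96540632
 -1.60949088]
gap 0.06378592165187844 [ 0.03  0.27 -3.31]
0.0765 -3.51
0.075 -3.44
0.0735 -3.02
0.072 5.41
0.072 32.4333
```

View pics/tab.png

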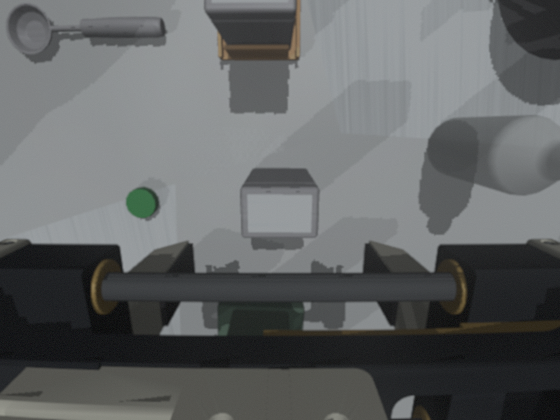

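The tin stands upright and free on the table, lid centre at about (280,211). Next I'll regrip it by the broad faces and place it on the warmer.

```bash
python3 - <<'E'
from h import *
c=pickle.load(open("tab.pkl","rb")); print("lid",at_z(c,[[280,211]],.12).round(4))
t=np.array([.53,.0]); q=down(ryaw+np.pi/2); qw=down(wyaw)
manip.move_pose([*t,.21],q); manip.servo_line([*t,.073],vel=.12)
f0=fz(); effector.close(f_grip=25); print("gap",manip.current_finger_gap())
manip.servo_line([*t,.26],vel=.12); print("w",(fz()-f0).round(2))
manip.move_pose([*wc,.26],qw); manip.sleep(.3); print(manip.current_tool_pos().round(4),wc,manip.current_clock())
manip.servo_line([*wc,.18],vel=.1)
c,im=shot("wrist"); cv2.imwrite("pics/above.png",im[60:,100:460,::-1]); pickle.dump(c,open("ab.pkl","wb"))
E
```

```text
lid [[0.5309 0.0008 0.12  ]]
gap 0.044025109306457755
w [-0.12  0.18 -3.29]
[ 0.4856 -0.2079  0.26  ] [ 0.48531275 -0.20870089] 39.7333
```

View pics/above.png

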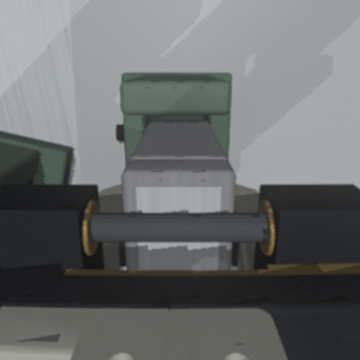

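The tin is lined up between the cheeks: its far edge is clear of the far cheek and x is centred. I'll do a guarded descent.

```bash
python3 - <<'E'
from h import *
f0=fz(); print(f0.round(2)); ok=False
for z in [.15,.125,.105,.0965,.095,.0935,.092,.0905,.089]:
    manip.servo_line([*wc,z],vel=.08 if z>.1 else .02); f=fz(); print(z,f.round(2))
    if np.linalg.norm(f-f0)>1.5: break
if z<.096:
    effector.open_jaws(); manip.sleep(.3); manip.servo_line([*wc,.30],vel=.15); manip.servo_line([*(wc+[0,-.02]),.30])
    c,im=shot("wrist"); cv2.imwrite("pics/fin.png",im[:,:,::-1]); pickle.dump(c,open("fin.pkl","wb"))
    i2=viewer.get_image("top"); cv2.imwrite("pics/top9.png",i2[:,:,::-1])
    a=cv2.resize(im[20:250,180:400],(440,460)); b=cv2.resize(i2[180:270,140:260],(360,270)); d=cv2.resize(i2[195:260,310:400],(360,190))
    cv2.imwrite("pics/finm.png",np.hstack([a,np.vstack([b,d])])[:,:,::-1])
print(manip.current_clock())
E
```

```text
[-0.1   0.01 -3.43]
0.15 [ 0.12 -0.13 -3.38]
0.125 [ 0.13 -0.01 -2.94]
0.105 [ 0.05 -0.38 -3.43]
0.0965 [ 0.18  0.03 -3.33]
0.095 [ 0.14  0.16 -3.19]
0.0935 [ 0.08 -0.38 -3.17]
0.092 [-1.62  0.88  5.51]
49.775
```

```bash
ls pics
```

```text
above.png
crop0.png
fin.png
finm.png
ov.png
r12.png
scene0.png
tab.png
top0.png
top9.png
w12.png
```

View pics/finm.png

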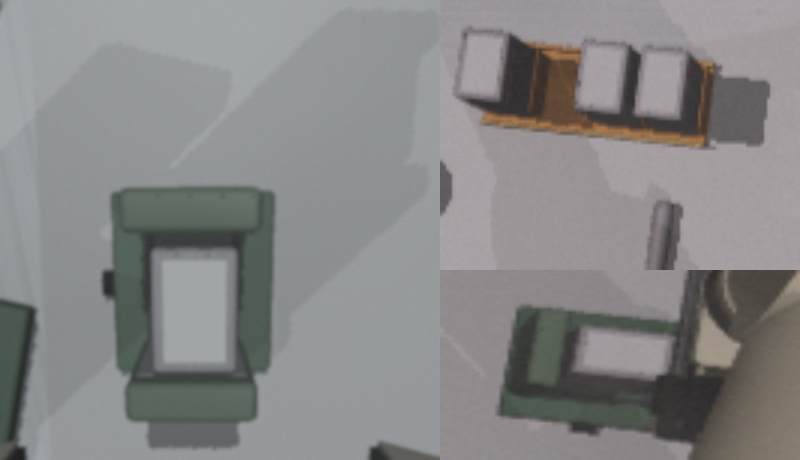

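The tin is upright between the cheeks: lid at about (194,311), cheeks at (192,212) and (192,400), so about 2 mm off centre. The three empties stand in the rack, and the hand is clear. I'll hand in.

```bash
python3 -c "
from bench import manip
manip.hand_in(); print(manip.current_clock())"
```

```text
the job is handed in; nothing more can be done
the job is handed in; nothing more can be done
```

The full tin is on the seat of the smaller warmer, and I handed the job in at about 50 s of the 72 s allowed. The hand-in gives no verdict.

- **Finding it:** I lifted the tins in turn. The first two read about 1.0 and 0.9 N. The third, at rack y = +27 mm, read 3.1 N, so I took it as the full one. I did not weigh the fourth tin.
- **Moving it:** I stood it on the table and let go. I then regripped it by its broad faces (gap 44.0 mm, weight 3.3 N) and lowered it slowly until it touched the seat. Contact came within about 1.5 mm of the expected height, with 5.5 N on the wrist at touchdown.
- **Last checks:** The final pictures show the tin upright between the cheeks, about 2 mm off centre towards the near cheek. The three other tins are standing in the rack and the gripper is clear. I did not compare the bystanders with their starting places, but nothing in the moves or pictures suggested contact with them.
- **Disagreements:** The triangulated heights came out 0 to 5 mm below the text's, within what two views this close together can resolve. The measured spacings of tins and cheeks came out 1 to 2 % short. Neither affected the result.

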